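# Collapse a telescoping flask stand for storage

## Robot

A 6-joint arm with a two-finger parallel gripper is mounted at the origin on the work surface. World frame = base frame: x ahead of the robot, y to its left, z up, the work surface at z = 0. Lengths are in mm, angles in degrees, forces in N, time in s.
With the tool pointing down it reaches from about 325 to 900 mm from the base axis. Payload 6.1 kg.
Tool frame: the origin (TCP) lies midway between the tips of the shut fingers; the grasp point (between the pads) lies 19 mm behind it; z points along the fingers, y is the line along which they close (so a half turn about z gives the same grasp; the last joint's range is limited). The gripper opens to 87 mm and grips with 3 to 60 N. Pads are 19 mm wide; open, the fingers measure 117 mm over their backs; the gripper's body (75 mm by 190 mm) begins 51 mm behind the grasp point.
Start: joints at [60.842, 12.628, 87.462, -0, 79.91, -7.225], TCP at [233.447, 579.757, 185.638] pointing down, gripper open.
Joint ranges: [-170.65, 170.65], [-52.31, 119.04], [5.05, 147.46], [-71.25, 251.25], [11.57, 151.72], [-153.62, 153.62]. Speed limits (degrees/s): [147.25, 147.25, 172.46, 180, 180, 180].

## Interface

Orientations are given as a 3x3 rotation matrix whose columns are the frame's x, y, z axes.
In Python, from station import r gives the robot as it stands. Calls block until the motion is done:
- r.movep(position, orientation): joint-space move of the TCP to a pose.
- r.move_linear(position, frame=None, velocity=150, stop_force=None): straight line of the TCP; frame=None keeps the orientation; velocity is the mean speed in mm/s. With stop_force (N) it stops when the force on the tool has changed by that much, and returns True; else False.
- r.set_joints(angles): joint-space move.
- r.command_gripper(opening, grasp_force=None): finger opening in mm; grasp_force is the grip in N (None keeps the last); returns when the fingers have stopped.
- r.hold(seconds).
- r.inverse_kinematics(position, orientation): joint angles nearest the present ones, or None.
- r.grab_frame(name): name is "scene" or "side" or "wrist"; returns a dict with "frame" (400x640x3 uint8, red, green, blue), "intrinsics" (3x3 intrinsics, pixels), "extrinsics" (4x4, takes a point from camera to world coordinates); the wrist camera has in their place "tool_from_camera" (4x4, takes a point from camera to tool coordinates, whose origin is the TCP and whose axes are the flange's). Camera axes: x right, y up, looking along -z (the intrinsics and any distortion apply to the point x, -y, -z); pixel columns grow to the right and rows downward; lengths in mm; the calibration is good to about 2 mm. The wrist camera is an equidistant fisheye: a pixel r from the principal point sees the ray r / f radians off the axis. A picture is of the moment at which its call begins: read the wrist's pose just before it. There is no depth.
A pose or a line that the arm cannot do raises r.PlanningError and nothing moves.
- r.hand_in(): hands the job in; it is judged then, once.
Trained networks look in a picture, given as the dict that the camera call returned (one of the last four; its "shot" number tells which), for a name from the list of things; names that differ only in an ending like _2 or _b are one class to them, and where a whole thing is asked for, a point or a joint stands for the part that bears it (a point fixed in the world has none). Each returns a list of dicts, best first, with "confidence" (0 to 1); they miss things now and then, are a little off and sometimes report something else, mostly with a low value. They report only what shows in the picture. A call takes as long as a camera call. They do not tell look-alikes from the thing itself.
- r.spot_in(picture, name): "box" ([left, top, right, bottom] in pixels, round what is visible of it).
- r.mark_of(picture, name): "uv" ([column, row] in pixels: a listed point, or the origin of a listed thing).
Readings, each from a call of its own:
- r.current_time_s(): time.
- r.current_qpos(): joint angles.
- r.current_joint_vel(): joint speeds.
- r.current_effort(): joint torques, N m.
- r.current_tcp_pos(): TCP position.
- r.current_ee_rot(): TCP orientation.
- r.current_ft_force(): force on the tool from outside, world axes, zero at the start.
- r.current_torque(): the same for the moment, N m.
- r.current_opening(): finger opening in mm.
- r.current_gripper_force(): force on a finger pad.
Only numpy, scipy, OpenCV 4.12 (cv2) and the standard library are available. Lean on these libraries where they do the work, as an engineer would, in place of code of your own. Each camera call takes 0.05 s, during which the arm holds its last target. There are 200 camera calls.

## Task

Collapse the telescoping stand for storage, innermost first: while the orange stop block still holds the sleeve up, push the rod down by its black-topped pad until it is fully home in the sleeve, and seat it against its stop with a firm push of about 20 N (never above 60 N); then pull the stop block out sideways by its yellow fin, so that the red buffer washer drops, and push the pad down again until the sleeve is fully home on the washer, seated with the same firm push. Set the stop block down in the blue tray without dropping it, and leave the other things alone.

Things in the scene. Friction and masses are not known exactly. Their poses are not given: they have to be found in the camera images.
- stand: Fixed telescoping stand: blue base plate 170 x 130 x 10 mm, aluminium outer tube 48 mm across, ending in a square grey flange 80 x 80 mm whose top is 100 mm above the base's underside. Origin: centre of the underside, on the tube axis; z up along the tube axis.
- rod (a joint): How far the inner rod stands out of the sleeve, m: 0 = fully home (its disc on the collar, hard stop), up to 0.10; starts at 0.05 to 0.095. It carries a white disc 60 mm across, 10 mm thick, with a black pad 54 mm across, 6 mm thick on top. Slides down the tube axis; friction (about 11 N) holds it where left. Stiffer than the sleeve: without the stop block the sleeve would go down first.
- sleeve (a joint): How far the sleeve has been pushed down, in m: 0 = held up by the stop block, 0.036 = fully home on the buffer washer lying on the flange. The sleeve is a steel tube 34 mm across with a blue collar 58 mm across and 12 mm thick at its top. It slides along the tube axis; friction (about 8 N) keeps it where it is left, so it does not fall by itself.
- pad_top (a point): Centre of the top of the black pad on the rod, on the tube axis: the place to push. 172 mm above the stand's underside when the rod is home and the sleeve up, 136 mm when both are home.
- collar_top (a point): Centre of the top face of the sleeve's blue collar, on the tube axis; the rod's disc rests on it when the rod is home. 156 mm above the stand's underside with the sleeve up, 120 mm when home.
- stop: Loose orange U-block, 160 g, 36 mm tall, open to its -x, on the flange round the sleeve, under the washer. Origin: on its underside, at the sleeve axis at the start; z up. U 64 mm wide (y), slot 38 mm; arms end at x = -26, back x = 19 to 33 mm. Yellow fin x = 33 to 115 mm, 14 mm thick (y), 3 to 33 mm above the underside. Pull along +x, at least 60 mm to clear the washer; light friction.
- stop_grip (a point): A place to grip on the yellow fin: in the stop block's frame x = 90 mm, y = 0, 18 mm above the underside; the grasp is 14 mm wide, fingers either side in y.
- stop_mid (a point): Middle of the stop block's length: in its frame x = 45 mm, y = 0, 18 mm above the underside.
- buffer: Loose red buffer washer round the sleeve: 60 mm outer, 39 mm inner diameter, 8 mm thick, 50 g. Origin: centre of its underside. It starts on top of the stop block, under the collar, and drops onto the flange when the block is pulled out.
- tray: Fixed blue open tray, 170 (x) x 210 (y) x 25 mm high, walls and floor 5 mm. Origin: centre of its underside.
- flask: Bystander: round glass flask on a cork ring, 130 mm tall, 94 mm across; to be left alone.
- reagent: Bystander: white reagent bottle with red cap, 150 mm tall, 68 mm across; to be left alone.
- amber: Bystander: amber bottle with black cap, 130 mm tall, 60 mm across; to be left alone.
- beaker: Bystander: empty glass beaker, 95 mm tall, 76 mm across; to be left alone.
- jar: Bystander: white jar with blue cap, 80 mm tall, 70 mm across; to be left alone.
- screwdriver: Bystander: red-handled screwdriver, lying; to be left alone.
Not all that is in view belongs to the job. Leave any pink or turquoise look-alike of the stand alone. Several things have the shape of the stop; the one meant has the colours described above.

How it is judged:
By the outcome, as a careful person would: the job done as asked, in the order asked, and still so for the second after the job is handed in, with the robot touching nothing.
It also fails if it takes over 64 s, if anything falls off the work surface, if the arm or the gripper's body presses on something with over 40 N, if the wrist force passes 120 N, or if a joint passes its speed limit or range.

## Working session

There is one attempt and no reset: what is moved stays moved. The work goes in short steps, each a Python script; the robot and the scene stay as the last script left them, time stands still between calls to the robot, and variables do not carry over. Pictures are saved under pics/ and viewed, at most 10 in all, crops included, and the job is handed in when it is done.

```bash
ls; mkdir -p pics
cat > h.py <<'E'
import numpy as np, cv2
from station import r
def save(p,name): cv2.imwrite(f'pics/{name}.png', cv2.cvtColor(p['frame'],cv2.COLOR_RGB2BGR))
def ray(p,uv,tcp=None,R=None):
    K=np.array(p['intrinsics'],float); x=(uv[0]-K[0,2])/K[0,0]; y=(uv[1]-K[1,2])/K[1,1]
    if 'extrinsics' in p:
        d=np.array([x,-y,-1.]); T=np.array(p['extrinsics'])
    else:
        t=np.hypot(x,y); s=np.sin(t)/t if t>1e-9 else 1.
        d=np.array([x*s,-y*s,-np.cos(t)]); T=np.eye(4); T[:3,:3]=R; T[:3,3]=tcp; T=T@np.array(p['tool_from_camera'])
    d=T[:3,:3]@d; return T[:3,3],d/np.linalg.norm(d)
def tri(rays):
    A=0;b=0
    for o,d in rays:
        P=np.eye(3)-np.outer(d,d); A=A+P; b=b+P@o
    x=np.linalg.solve(A,b); return x,[round(float(np.linalg.norm((np.eye(3)-np.outer(d,d))@(x-o))),1) for o,d in rays]
def atz(o,d,z): return o+d*(z-o[2])/d[2]
E
python3 - <<'E'
from h import *
ps={}
for n in ['scene','side']:
    p=r.grab_frame(n); ps[n]=p; save(p,n); print(n,{k:np.round(v,2).tolist() for k,v in p.items() if k not in('frame',)})
    for nm in ['stand','pad_top','collar_top','stop','stop_grip','stop_mid','buffer','tray']:
        print(nm,[(np.round(m['uv']).tolist(),round(m['confidence'],2)) for m in r.mark_of(p,nm)[:4]])
E
```

```text
pics
scene {'intrinsics': [[400.43, 0.0, 329.7], [0.0, 400.43, 194.75], [0.0, 0.0, 1.0]], 'extrinsics': [[0.72, -0.48, 0.49, 1011.49], [0.69, 0.52, -0.5, -547.04], [-0.02, 0.7, 0.71, 923.72], [0.0, 0.0, 0.0, 1.0]], 'shot': 1}
stand [([323.0, 262.0], 0.8), ([186.0, 231.0], 0.63), ([336.0, 148.0], 0.63), ([320.0, 228.0], 0.52)]
pad_top [([333.0, 106.0], 0.77), ([172.0, 188.0], 0.75), ([323.0, 201.0], 0.72), ([214.0, 288.0], 0.56)]
collar_top [([322.0, 228.0], 0.95), ([171.0, 196.0], 0.82), ([333.0, 109.0], 0.6)]
stop [([324.0, 241.0], 0.88), ([314.0, 206.0], 0.6), ([321.0, 229.0], 0.51), ([424.0, 163.0], 0.32)]
stop_grip [([302.0, 183.0], 0.76)]
stop_mid [([307.0, 237.0], 0.68), ([308.0, 192.0], 0.48), ([231.0, 344.0], 0.35)]
buffer [([320.0, 231.0], 0.45)]
tray [([394.0, 196.0], 0.67), ([236.0, 312.0], 0.48)]
side {'intrinsics': [[454.48, 0.0, 314.72], [0.0, 454.48, 190.55], [0.0, 0.0, 1.0]], 'extrinsics': [[0.95, 0.17, -0.27, 34.98], [-0.31, 0.56, -0.77, -1145.58], [0.02, 0.81, 0.59, 1008.28], [0.0, 0.0, 0.0, 1.0]], 'shot': 2}
stand [([359.0, 233.0], 0.97), ([255.0, 304.0], 0.91), ([237.0, 189.0], 0.68)]
pad_top [([364.0, 170.0], 0.89), ([252.0, 259.0], 0.82), ([232.0, 146.0], 0.49)]
collar_top [([362.0, 199.0], 0.89), ([360.0, 202.0], 0.73), ([379.0, 204.0], 0.7), ([253.0, 263.0], 0.63)]
stop [([298.0, 221.0], 0.65), ([354.0, 212.0], 0.56), ([358.0, 229.0], 0.51)]
stop_grip [([348.0, 223.0], 0.95), ([270.0, 214.0], 0.93)]
stop_mid [([356.0, 215.0], 0.86), ([359.0, 202.0], 0.7), ([281.0, 210.0], 0.66), ([377.0, 203.0], 0.43)]
buffer [([401.0, 304.0], 0.7), ([364.0, 170.0], 0.68), ([358.0, 204.0], 0.37)]
tray [([316.0, 180.0], 0.74)]
```

View pics/scene.png

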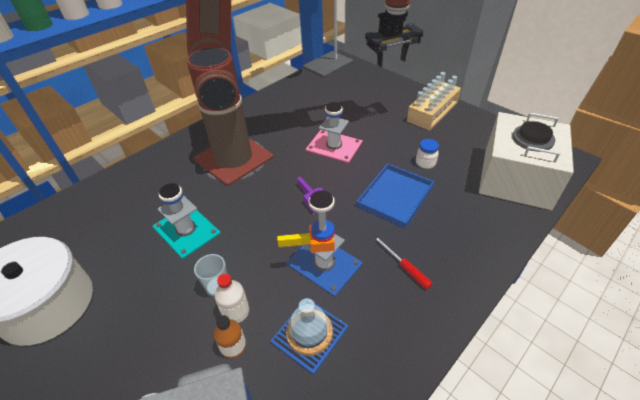

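View pics/side.png

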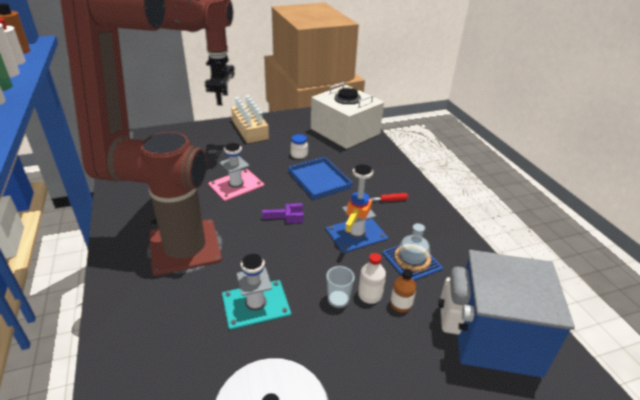

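The scene view shows the blue stand with base (323,262), pad (322,201), orange block (322,241) with its fin running left to (278,240), and the tray (394,196). In the side view the pad is at (363,170), the fin end at (348,223) and the tray at (319,177). The teal and pink stands and the purple U-block are decoys.

Run:
```python
from h import *
a=r.grab_frame('scene'); b=r.grab_frame('side')
def t(n,ua,ub): x,e=tri([ray(a,ua),ray(b,ub)]); print(n,np.round(x,1),e); return x
t('stand',(323,262),(359,233)); t('pad',(322,201),(364,170)); t('collar',(322,228),(361,200)); t('tray',(394,196),(318,178)); t('fin tip',(279,240),(348,223))
for nm in['stop_grip','stop','tray','pad_top']:
  for p in (a,b): print(nm,[([round(float(v)) for v in m['box']],round(m['confidence'],2)) for m in r.spot_in(p,nm)[:4]])
# tray floor corners from scene colour at z=25 rim (approx corners seen)
for c in [(392,166),(433,183),(402,223),(358,199)]: print(np.round(atz(*ray(a,c),25),0))
for n,c in dict(beaker=(212,272),reagent=(232,300),amber=(230,342),flask=(308,330),jar=(428,160),drv1=(378,240),drv2=(428,285),pink=(334,148),teal=(186,231)).items(): print(n,np.round(atz(*ray(a,c),40),0))
```

```text
stand [ 552.3 -112.8   14. ] [3.9, 3.9]
pad [ 553.2 -106.3  256.4] [0.1, 0.1]
collar [ 549.1 -108.   150. ] [5.0, 5.0]
tray [531.  237.3   3.1] [3.1, 3.1]
fin tip [ 478.8 -189.3  129.5] [2.9, 2.9]
stop_grip [([299, 180, 318, 213], 0.79), ([276, 233, 333, 254], 0.56)]
stop_grip [([343, 200, 370, 231], 0.85), ([262, 204, 302, 223], 0.85)]
stop [([278, 235, 332, 252], 0.97), ([296, 178, 314, 209], 0.71), ([416, 138, 437, 166], 0.66)]
stop [([345, 203, 370, 231], 0.88), ([264, 206, 302, 222], 0.83)]
tray [([357, 166, 432, 228], 0.7)]
tray [([288, 158, 351, 197], 0.6), ([344, 202, 371, 232], 0.17)]
pad_top [([162, 183, 183, 203], 0.82), ([310, 191, 331, 231], 0.78), ([325, 100, 344, 113], 0.69)]
pad_top [([355, 166, 374, 199], 0.91), ([239, 256, 264, 273], 0.8), ([225, 142, 237, 152], 0.51)]
[454. 323.  25.]
[601. 347.  25.]
[629. 142.  25.]
[471. 129.  25.]
beaker [ 372. -342.   40.]
reagent [ 477. -355.   40.]
amber [ 561. -423.   40.]
flask [ 670. -281.   40.]
jar [534. 415.  40.]
drv1 [623.  35.  40.]
drv2 [805.   9.  40.]
pink [257. 248.  40.]
teal [ 201. -312.   40.]
```

```bash
cat >> h.py <<'E'
def Rd(fx,fy):
    x=np.array([fx,fy,0.])/np.hypot(fx,fy); z=np.array([0,0,-1.]); return np.column_stack([x,np.cross(z,x),z])
def wrist(name=None):
    t=np.array(r.current_tcp_pos()); R=np.array(r.current_ee_rot()); p=r.grab_frame('wrist')
    if name: save(p,name)
    return p,t,R
E
python3 - <<'E'
from h import *
f=np.array([-.68,-.73])
for s in(1,-1):
    for P in ([552,-109,400],[490,-175,99]): print(s,P,r.inverse_kinematics(P,Rd(*(s*f))))
qs={s:r.inverse_kinematics([552,-109,400],Rd(*(s*f))) for s in(1,-1)}
s=min((k for k in qs if qs[k] is not None),key=lambda k:abs(qs[k][5])); print('sign',s)
R=Rd(*(s*f))
p0=np.array(r.current_tcp_pos()); r.move_linear([p0[0],p0[1],380],velocity=250)
r.command_gripper(0)
for i,P in enumerate([[500,-40,400],[430,-150,380]]):
    r.movep(P,R); p,t,Rw=wrist(f'w{i}')
    if i==0: print(np.round(p['tool_from_camera'],2).tolist(),np.round(p['intrinsics'],1).tolist())
    for nm in ['pad_top','stop_grip','stop_mid','stop','tray','collar_top']:
        print(nm,[(np.round(m['uv']).tolist(),round(m['confidence'],2)) for m in r.mark_of(p,nm)[:3]])
print(r.current_time_s(),r.current_ft_force())
im=np.hstack([cv2.imread(f'pics/w{i}.png')for i in(0,1)]); cv2.imwrite('pics/w01.png',cv2.resize(im,(800,250)))
E
```

```text
1 [552, -109, 400] None
1 [490, -175, 99] None
-1 [552, -109, 400] [-1.92002710e+01  1.37816627e+00  7.72123744e+01 -2.54444375e-14
  1.01409459e+02  2.37688147e+01]
-1 [490, -175, 99] [-2.83423633e+01  2.92542717e+00  1.07889050e+02 -2.54444375e-14
  6.91855233e+01  1.46267225e+01]
sign -1
[[0.0, 0.96, 0.3, 82.16], [1.0, -0.0, 0.0, 0.31], [0.0, 0.3, -0.96, -199.14], [0.0, 0.0, 0.0, 1.0]] [[309.7, 0.0, 322.0], [0.0, 309.7, 194.8], [0.0, 0.0, 1.0]]
pad_top [([394.0, 185.0], 0.75), ([76.0, 140.0], 0.59)]
stop_grip [([214.0, 179.0], 0.97), ([372.0, 219.0], 0.76)]
stop_mid [([228.0, 170.0], 0.9), ([372.0, 190.0], 0.71)]
stop [([371.0, 157.0], 0.95), ([250.0, 152.0], 0.76)]
tray [([240.0, 33.0], 0.81)]
collar_top [([82.0, 141.0], 0.9), ([379.0, 167.0], 0.58)]
pad_top [([379.0, 68.0], 0.9), ([57.0, 69.0], 0.73)]
stop_grip [([364.0, 140.0], 0.7), ([195.0, 120.0], 0.62)]
stop_mid [([212.0, 106.0], 0.9), ([361.0, 109.0], 0.84)]
stop [([236.0, 93.0], 0.56)]
tray []
collar_top [([62.0, 72.0], 0.82), ([364.0, 78.0], 0.56)]
7.5417 [ 0.23488956  0.3519348  -0.11907666]
```

View pics/w01.png

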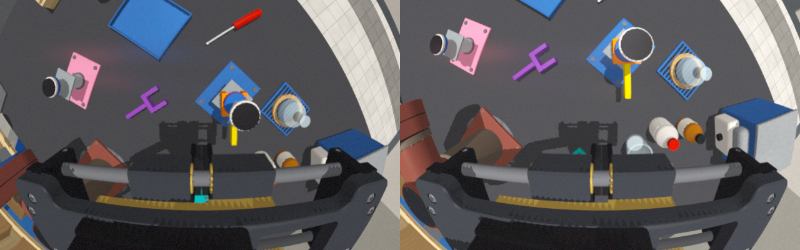

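Both wrist views show the pad (w0 about (391,184), w1 about (376,70)), the yellow fin below it pointing at the robot, and the tray at the top of w0 only.

Run:
```python
from h import *
R=Rd(.68,.73)
p,t,Rw=wrist()
ws=[(np.array([500,-40,400.]),R),(np.array([430,-150,380.]),R)]
a=r.grab_frame('scene'); b=r.grab_frame('side')
print(t)
def t4(n,u0,u1,ua=None,ub=None):
    rs=[ray(p,u,*w) for u,w in zip((u0,u1),ws)]; x,e=tri(rs); print(n,np.round(x,1),e)
    if ua: x,e=tri(rs+[ray(a,ua),ray(b,ub)]); print('  4 views',np.round(x,1),e)
t4('pad',(394,185),(379,68),(322,201),(364,170))
t4('grip',(372,219),(364,140)); t4('mid',(372,190),(361,109))
# yellow segmentation, all on-plane at fin top z=133 
for i,w in enumerate(ws):
    im=cv2.imread(f'pics/w{i}.png'); h=cv2.cvtColor(im,cv2.COLOR_BGR2HSV)
    m=cv2.inRange(h,(24,150,120),(36,255,255)); m[250:]=0; m[:,:330]=0; m[:,420:]=0
    n,l,s,c=cv2.connectedComponentsWithStats(m); k=1+np.argmax(s[1:,4]); ys,xs=np.where(l==k); print('yellow',s[k])
    P=np.array([atz(*ray(p,(x,y),*w),133)[:2] for x,y in zip(xs,ys)])
    C=P.mean(0); u=np.linalg.svd(P-C,full_matrices=False)[2][0]; u*=-np.sign(u[0]); q=(P-C)@u
    v=(P-C)@np.array([-u[1],u[0]]); print('ang',np.degrees(np.arctan2(u[1],u[0])),'near',C+u*q.min(),'tip',C+u*q.max(),'width',np.ptp(v))
```

```text
[ 430.46184764 -149.32463385  380.06129975]
pad [ 553.  -103.1  264. ] [0.6, 0.6]
  4 views [ 553.6 -105.2  256.1] [1.1, 2.2, 1.0, 0.5]
grip [ 491.8 -169.2  141.5] [1.7, 1.7]
mid [ 520.5 -135.7  127.3] [0.0, 0.0]
yellow [369 198  11  35 316]
ang -126.03073566505046 near [ 513.13050221 -143.809156  ] tip [ 477.25086054 -193.13757751] width 18.684965323016264
yellow [357 102  13  56 627]
ang -129.67898025357056 near [ 528.28830073 -128.64505881] tip [ 476.56715561 -190.99000343] width 17.580517354950985
```

Axis at about (553,-106), pad top at about 256 mm (rod about 84 mm out). The fin length checks: 114 mm against 115 given. Pushing the rod home.

Run:
```python
from h import *
R=Rd(.66,.75)
r.movep([553,-106,285],R); print(r.current_ft_force())
s=r.move_linear([553,-106,190],velocity=60,stop_force=18); print(s,r.current_tcp_pos(),r.current_ft_force())
if not s:
    s=r.move_linear([553,-106,164],velocity=15,stop_force=20); print(s,r.current_tcp_pos(),r.current_ft_force())
    r.hold(.3); print(r.current_tcp_pos(),r.current_ft_force())
print(r.current_time_s())
```

```text
[-0.56671133 -0.01058926  1.42703694]
False [ 552.81218842 -105.87079833  190.64362117] [-4.22093443  0.29643193  7.11785872]
False [ 552.83782126 -105.8849872   164.85014712] [-3.54790212  1.65342449  8.85882262]
[ 552.82884099 -105.9230409   164.84477713] [-4.40202771  0.95835391  8.66484551]
12.3
```

The tool went past the expected 172 mm without meeting the stop, so I look before pushing further.

Run:
```python
from h import *
a=r.grab_frame('scene'); b=r.grab_frame('side')
A=cv2.resize(a['frame'][170:290,260:390],(400,369),interpolation=cv2.INTER_CUBIC); B=cv2.resize(b['frame'][130:250,295:425],(400,369),interpolation=cv2.INTER_CUBIC)
cv2.imwrite('pics/c1.png',cv2.cvtColor(np.hstack([A,B]),cv2.COLOR_RGB2BGR))
```

```text
(no output)
```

View pics/c1.png

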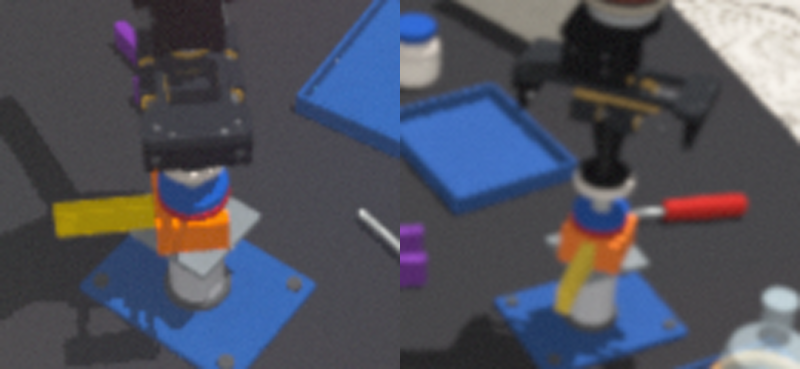

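The crop shows the disc still slightly above the blue collar, with the orange block and red washer in place, so the rod is not home yet. I keep pushing until the force rises.

Run:
```python
from h import *
print(r.current_opening())
s=r.move_linear([553,-106,140],velocity=12,stop_force=13); print(s,r.current_tcp_pos(),r.current_ft_force())
r.hold(.2); print(r.current_tcp_pos(),r.current_ft_force(),r.current_time_s())
```

```text
0.5496497670904432
False [ 552.82257941 -105.87441475  140.78501877] [-3.86485809  0.31317615  8.56851928]
[ 552.8246446  -105.90013882  140.79766667] [-4.8175263   1.84378859  8.08843625] 14.75
```

Run:
```python
from h import *
R=Rd(.66,.75)
r.move_linear([553,-106,300],velocity=200); r.movep([420,20,380],R)
a=r.grab_frame('scene'); b=r.grab_frame('side')
A=cv2.resize(a['frame'][180:290,270:380],(400,400),interpolation=cv2.INTER_CUBIC); B=cv2.resize(b['frame'][140:250,305:415],(400,400),interpolation=cv2.INTER_CUBIC)
cv2.imwrite('pics/c2.png',cv2.cvtColor(np.hstack([A,B]),cv2.COLOR_RGB2BGR))
for p in(a,b):
  for nm in ['pad_top','collar_top','stop']: print(nm,[(np.round(m['uv'],1).tolist(),round(m['confidence'],2)) for m in r.mark_of(p,nm)[:3]])
```

```text
pad_top [([322.1, 225.0], 0.84), ([171.4, 187.1], 0.75), ([331.8, 106.9], 0.65)]
collar_top [([321.1, 227.5], 0.97), ([332.7, 110.1], 0.79), ([170.0, 194.5], 0.77)]
stop [([324.9, 243.1], 0.89), ([315.2, 203.6], 0.62), ([310.1, 334.2], 0.33)]
pad_top [([251.1, 258.0], 0.69), ([360.6, 193.3], 0.61), ([232.8, 146.3], 0.52)]
collar_top [([252.4, 264.4], 0.74), ([361.7, 197.6], 0.71), ([234.6, 148.2], 0.57)]
stop [([294.8, 221.1], 0.89), ([355.2, 210.2], 0.7)]
```

View pics/c2.png

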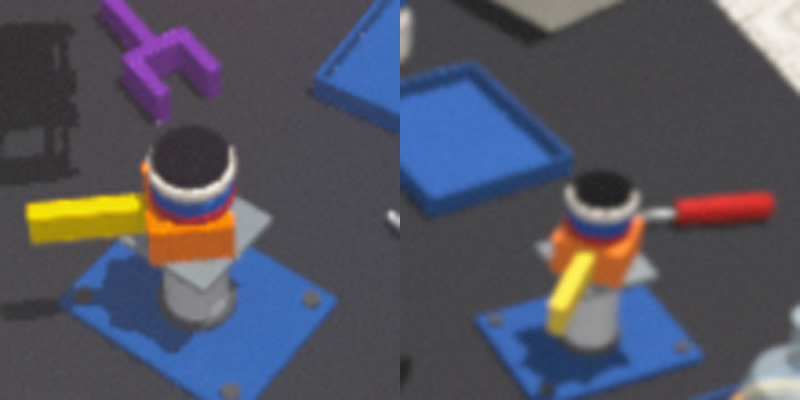

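Run:
```python
from h import *
a=r.grab_frame('scene'); b=r.grab_frame('side')
for n,u,v in [('pad',(322.8,222.6),(360,191.4)),('marks',(322.1,225),(360.6,193.3)),('fintip_bottomcorner',(278.5,246),(346.5,230.5))]:
    x,e=tri([ray(a,u),ray(b,v)]); print(n,np.round(x,1),e)
for z in (141,172): print(z,atz(*ray(a,(322.8,222.6)),z),atz(*ray(b,(360,191.4)),z))
p,t,R=wrist('w2')
print([(np.round(m['uv']).tolist(),round(m['confidence'],2)) for m in r.mark_of(p,'pad_top')[:3]])
for m in r.mark_of(p,'pad_top')[:3]: print([np.round(atz(*ray(p,m['uv'],t,R),z)) for z in(141,172)])
```

```text
pad [ 549.1 -102.6  174.2] [0.4, 0.4]
marks [ 550.1 -106.2  169.2] [0.4, 0.4]
fintip_bottomcorner [ 474.8 -191.4  102.7] [2.6, 2.6]
141 [528.86867867 -83.24906449 141.        ] [569.59370844 -60.43093247 141.        ]
172 [ 547.98308522 -101.6177277   172.        ] [550.48457545 -99.21823514 172.        ]
[([448.0, 168.0], 0.77), ([429.0, 42.0], 0.64), ([108.0, 120.0], 0.59)]
[array([ 558., -116.,  141.]), array([ 552., -102.,  172.])]
[array([652.,  51., 141.]), array([640.,  53., 172.])]
[array([203., 312., 141.]), array([222., 295., 172.])]
```

View pics/w2.png

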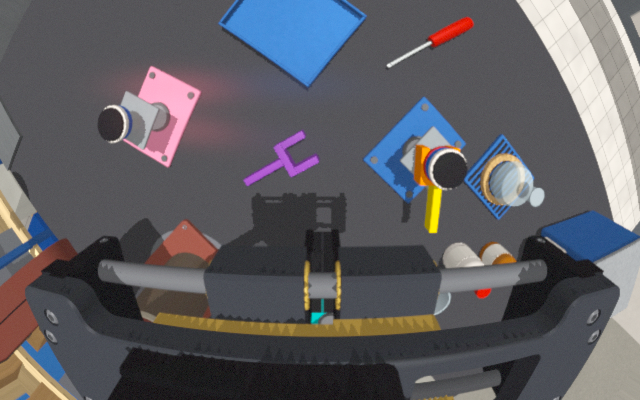

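The pad now triangulates to about 172 mm (scene (322.5,223), side (360,192)), yet the TCP read 141 mm. I check where the TCP projects against where the fingertips showed.

Run:
```python
from h import *
a=r.grab_frame('scene'); b=r.grab_frame('side')
def proj(p,X):
    c=np.linalg.inv(np.array(p['extrinsics']))@np.append(X,1); K=np.array(p['intrinsics']); return (K[0,0]*c[0]/-c[2]+K[0,2], K[1,1]*-c[1]/-c[2]+K[1,2])
for X in ([552.8,-105.9,164.8],[552.8,-105.9,196],[552.8,-105.9,172]): print(X,np.round(proj(a,X),1),np.round(proj(b,X),1))
t=r.current_tcp_pos(); print(t,r.current_qpos(),r.current_opening())
ims=[]
for p in(a,b):
    u=proj(p,t); v=proj(p,t+np.array([0,0,100])); im=p['frame'].copy(); cv2.circle(im,tuple(int(round(k)) for k in u),1,(255,0,0),-1)
    x,y=int(u[0]),int(u[1]); im=im[max(0,y-70):y+40,x-55:x+55]; print(u,im.shape); ims.append(cv2.resize(im,(400,400),interpolation=cv2.INTER_CUBIC))
cv2.imwrite('pics/t1.png',cv2.cvtColor(np.hstack(ims),cv2.COLOR_RGB2BGR))
```

```text
[552.8, -105.9, 164.8] [323.1 226.5] [361.3 194.3]
[552.8, -105.9, 196] [322.7 218.1] [362.1 186.2]
[552.8, -105.9, 172] [323.  224.6] [361.5 192.5]
[420.00489029  20.00249922 380.07639926] [-8.04640083e+00 -1.89962714e+01  9.73382870e+01 -6.52155941e-04
  1.01649143e+02  3.32996268e+01] 0.6532657153464568
(np.float64(317.5418465970769), np.float64(110.28592131325748)) (110, 110, 3)
(np.float64(309.8786130333601), np.float64(120.17995605559767)) (110, 110, 3)
```

View pics/t1.png

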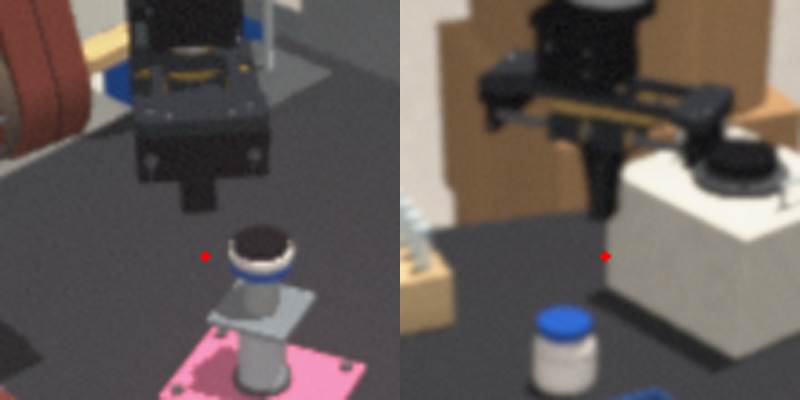

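The fingertips show about 12 px above the projected TCP in both views, so the real tips sit higher than the reported TCP. Measuring that offset.

Run:
```python
from h import *
a=r.grab_frame('scene'); b=r.grab_frame('side'); t=np.array(r.current_tcp_pos()); R=np.array(r.current_ee_rot())
x,e=tri([ray(a,(315.9,97.9)),ray(b,(308.5,109.5))]); print('tip',x,e,'in tool',R.T@(x-t))
p,tt,RR=wrist()
T=np.eye(4);T[:3,:3]=RR;T[:3,3]=tt;T=T@np.array(p['tool_from_camera']); print('cam',T[:3,3])
# wrist camera check with pad at two heights: known from scene/side ~ (551,-104.5,172), wrist mark
for m in r.mark_of(p,'pad_top')[:1]: print(m['uv'],atz(*ray(p,m['uv'],tt,RR),172),tri([ray(p,m['uv'],tt,RR),ray(a,(322.5,223.5)),ray(b,(360.3,192.3))]))
print(r.current_time_s())
```

```text
tip [415.96371218  20.70610843 413.80876903] [1.4, 1.4] in tool [ -2.16684056  -3.45887054 -33.74639345]
cam [474.46551684  81.52178635 579.21557985]
[110.7, 121.5] [224.24635943 290.55927307 172.        ] (array([488.91175962, -12.68416817, 250.28971831]), [268.9, 134.4, 134.6])
17.4667
```

The real tips are about 31–34 mm behind the reported TCP. I finish the push by force, which also calibrates the offset against the hard stop.

Run:
```python
from h import *
R=Rd(.66,.75)
r.movep([553,-106,200],R); r.move_linear([553,-106,160],velocity=100,stop_force=10); print(r.current_ft_force(),r.current_tcp_pos())
s=r.move_linear([553,-106,125],velocity=15,stop_force=20); print(s,r.current_tcp_pos(),r.current_ft_force())
r.hold(.3); print(r.current_tcp_pos(),r.current_ft_force(),r.current_time_s())
```

```text
[ 0.0279203  -0.29177595 -0.49524253] [ 553.10157267 -105.77091037  160.39175858]
True [ 553.02905053 -106.00179336  135.46934041] [-1.95660832 -0.35327669  4.8670104 ]
[ 553.01387751 -106.00712617  135.45042549] [-0.76676041  0.33812673  5.54129361] 20.9333
```

Run:
```python
from h import *
s=r.move_linear([553,-106,125],velocity=8,stop_force=18); print(s,r.current_tcp_pos(),r.current_ft_force(),r.current_time_s())
a=r.grab_frame('scene'); b=r.grab_frame('side')
r.move_linear([553,-106,230],velocity=200)
f=np.array([-.66,-.75]); R=Rd(.66,.75)
r.command_gripper(60,20)
g=np.array([553,-106])+90*f
r.movep([*(g+[60,0]),250],R)
p,t,Rw=wrist('w3'); print(t)
for nm in ['pad_top','stop_grip','stop_mid','stop']: print(nm,[(np.round(m['uv']).tolist(),round(m['confidence'],2)) for m in r.mark_of(p,nm)[:3]])
r.movep([*(g+[-60,60]),250],R)
p,t,Rw=wrist('w4'); print(t)
for nm in ['pad_top','stop_grip','stop_mid','stop']: print(nm,[(np.round(m['uv']).tolist(),round(m['confidence'],2)) for m in r.mark_of(p,nm)[:3]])
im=np.hstack([cv2.imread(f'pics/w{i}.png')for i in(3,4)]); cv2.imwrite('pics/w34.png',cv2.resize(im,(800,250)))
print(r.current_opening(),r.current_time_s())
```

```text
True [ 552.9811676  -105.98816983  135.43751541] [-0.69345366 -0.13051522  3.76406953] 21.4583
[ 553.65848829 -174.66389032  250.32881002]
pad_top [([268.0, 135.0], 0.65), ([290.0, 125.0], 0.41)]
stop_grip [([282.0, 212.0], 0.95), ([114.0, 164.0], 0.71), ([291.0, 124.0], 0.22)]
stop_mid [([130.0, 148.0], 0.95), ([278.0, 174.0], 0.92)]
stop [([150.0, 133.0], 0.68)]
[ 433.9206351  -113.19487329  250.52842055]
pad_top [([12.0, 77.0], 0.86), ([413.0, 102.0], 0.68)]
stop_grip [([396.0, 183.0], 0.96), ([175.0, 138.0], 0.78)]
stop_mid [([396.0, 145.0], 0.63), ([198.0, 122.0], 0.55)]
stop [([227.0, 104.0], 0.77), ([397.0, 183.0], 0.66)]
60.01884867083091 24.85
```

View pics/w34.png

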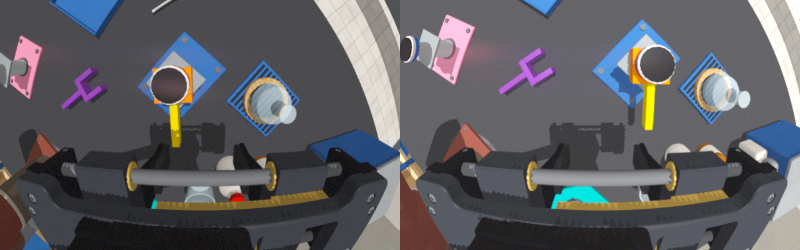

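The stop repeated at z=135.4, so the rod is home and the tip offset is about 36.5 mm. The wrist views show the pad at about (270,136) and (408,103) and the fin end at about (284,234) and (398,207). Measuring the fin.

Run:
```python
from h import *
R=Rd(.66,.75)
p=r.grab_frame('wrist'); a=r.grab_frame('scene'); b=r.grab_frame('side')
ws=[(np.array([553.66,-174.66,250.33]),R),(np.array([433.92,-113.19,250.53]),R)]
def both(n,u0,u1,z):
    rs=[ray(p,u,*w) for u,w in zip((u0,u1),ws)]; x,e=tri(rs); print(n,np.round(x,1),e,'z=',z,[np.round(atz(*q,z)[:2],1) for q in rs])
both('pad',(270,136),(408,103),172); both('grip',(282,212),(396,183),118); both('mid',(278,174),(396,145),118)
S=[]
for i,w in zip((3,4),ws):
    h=cv2.cvtColor(cv2.imread(f'pics/w{i}.png'),cv2.COLOR_BGR2HSV)
    m=cv2.inRange(h,(24,150,120),(36,255,255)); m[245:]=0; m[:120]=0
    n,l,s,c=cv2.connectedComponentsWithStats(m); k=1+np.argmax(s[1:,4]); ys,xs=np.where(l==k); print('yellow',s[k])
    P=np.array([atz(*ray(p,(x,y),*w),133)[:2] for x,y in zip(xs,ys)])
    C=P.mean(0); u=np.linalg.svd(P-C,full_matrices=False)[2][0]; u*=-np.sign(u[0]); q=(P-C)@u; v=(P-C)@np.array([-u[1],u[0]])
    print('ang',np.degrees(np.arctan2(u[1],u[0])),'near',C+u*q.min(),'tip',C+u*q.max(),'width',np.ptp(v))
    S.append(max(zip(ys,xs)))
print(S)
for nm in ['stop_grip','stop_mid','stop','pad_top']:
  for q in(a,b): print(nm,[(np.round(m['uv'],1).tolist(),round(m['confidence'],2)) for m in r.mark_of(q,nm)[:3]])
```

```text
pad [ 550.1 -104.6  159.5] [0.0, 0.0] z= 172 [array([ 552.7, -104.9]), array([ 547.5, -102.3])]
grip [ 492.1 -174.9  116.7] [0.9, 0.9] z= 118 [array([ 492. , -175.6]), array([ 492.5, -173.6])]
mid [ 519.2 -140.   116.5] [0.2, 0.2] z= 118 [array([ 519.5, -140.1]), array([ 519.2, -139.5])]
yellow [ 272  165   18   71 1014]
ang -131.45781773684868 near [ 530.8877187  -132.46682482] tip [ 477.7673017  -192.59767982] width 18.0279393703902
yellow [ 388  134   20   74 1258]
ang -130.05061693377212 near [ 527.11664168 -128.12846493] tip [ 475.21887349 -189.86696807] width 19.90823989656527
[(np.int64(235), np.int64(285)), (np.int64(207), np.int64(402))]
stop_grip [([285.0, 240.9], 0.89), ([300.0, 183.4], 0.62), ([216.4, 289.0], 0.53)]
stop_grip [([348.2, 222.8], 0.84), ([269.5, 214.7], 0.58)]
stop_mid [([305.2, 237.8], 0.58)]
stop_mid [([283.9, 213.1], 0.82), ([353.9, 216.6], 0.6)]
stop [([317.0, 204.4], 0.82), ([324.3, 240.8], 0.71)]
stop [([356.5, 212.0], 0.92), ([293.7, 221.9], 0.73)]
pad_top [([170.6, 187.7], 0.88), ([323.6, 227.0], 0.68), ([333.0, 106.2], 0.52)]
pad_top [([361.5, 195.8], 0.62), ([252.7, 257.7], 0.55), ([230.4, 147.2], 0.43)]
```

Fin grip at (492,-175,117), direction about -131°, all consistent with the axis (551,-107). I check bystander clearance and grasp.

Run:
```python
from h import *
a=r.grab_frame('scene'); b=r.grab_frame('side')
for nm in['reagent','beaker','tray']:
    m=r.mark_of(a,nm); n=r.mark_of(b,nm)
    if m and n: x,e=tri([ray(a,m[0]['uv']),ray(b,n[0]['uv'])]); print(nm,np.round(x),e)
R=Rd(.656,.755)
g=np.array([492,-175.])
r.movep([*g,150],R)
s=r.move_linear([*g,66],velocity=80,stop_force=8); print('contact',s,r.current_tcp_pos(),r.current_ft_force())
if not s:
    r.command_gripper(0,50); print(r.current_opening(),r.current_gripper_force(),r.current_ft_force())
a=r.grab_frame('scene'); b=r.grab_frame('side')
A=cv2.resize(a['frame'][170:290,255:385],(400,369),interpolation=cv2.INTER_CUBIC); B=cv2.resize(b['frame'][140:260,285:415],(400,369),interpolation=cv2.INTER_CUBIC)
cv2.imwrite('pics/g1.png',cv2.cvtColor(np.hstack([A,B]),cv2.COLOR_RGB2BGR))
print(r.current_tcp_pos(),r.current_time_s())
```

```text
reagent [ 534. -331.  231.] [103.8, 103.8]
beaker [ 516. -144. -304.] [40.9, 40.9]
tray [530. 244.  -2.] [4.3, 4.3]
contact False [ 492.54393372 -175.28552765   66.65276224] [-0.19258927 -0.00528471  0.13477186]
13.63816353414368 49.99468568712473 [-0.98335919  0.18430787  1.38233813]
[ 491.81135767 -174.87713442   65.94244344] 28.5167
```

View pics/g1.png

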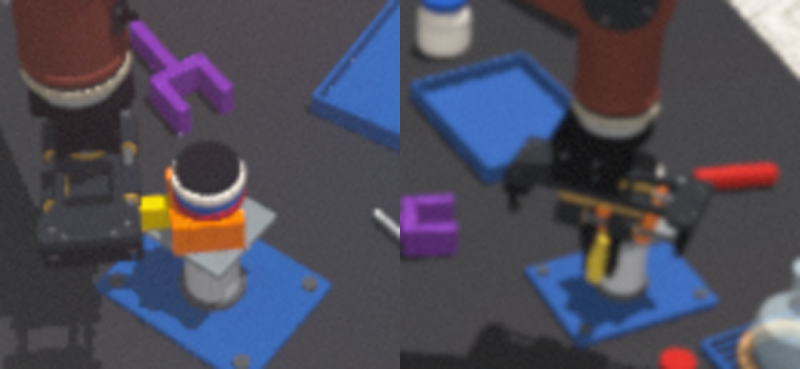

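Fin gripped (13.6 mm, 50 N); block, washer and collar still in place. Now pull with a force guard.

Run:
```python
from h import *
b=r.grab_frame('side'); print('reagent cap',atz(*ray(b,(376,257)),150))
t=np.array(r.current_tcp_pos()); f=np.array([-.656,-.755,0])
s=r.move_linear(t+67*f,velocity=60,stop_force=20); print(s,r.current_tcp_pos(),r.current_ft_force())
if not s:
    t=np.array(r.current_tcp_pos()); s=r.move_linear(t+[0,0,140],velocity=120); print(r.current_tcp_pos(),r.current_opening(),r.current_gripper_force(),r.current_ft_force())
p,t,R=wrist('w5')
print([(np.round(m['uv']).tolist(),round(m['confidence'],2)) for m in r.mark_of(p,'tray')[:3]],r.current_time_s())
a=r.grab_frame('scene'); b=r.grab_frame('side')
A=cv2.resize(a['frame'][130:290,225:365],(350,400),interpolation=cv2.INTER_CUBIC); B=cv2.resize(b['frame'][100:260,275:415],(350,400),interpolation=cv2.INTER_CUBIC)
cv2.imwrite('pics/g2.png',cv2.cvtColor(np.hstack([A,B]),cv2.COLOR_RGB2BGR))
# tray corners by blue segmentation in scene
h=cv2.cvtColor(a['frame'],cv2.COLOR_RGB2HSV); m=cv2.inRange(h,(100,120,60),(118,255,255)); m[:150]=0;m[235:]=0;m[:,:350]=0;m[:,440:]=0
n,l,s,c=cv2.connectedComponentsWithStats(m); k=1+np.argmax(s[1:,4]); print(s[k])
cn=max(cv2.findContours((l==k).astype(np.uint8),0,2)[0],key=cv2.contourArea); q=cv2.approxPolyDP(cv2.convexHull(cn),4,True)[:,0]
for u in q: print(u,np.round(atz(*ray(a,u),25)[:2]),np.round(atz(*ray(a,u),0)[:2]))
```

```text
reagent cap [ 487.74286809 -362.20585344  150.        ]
False [ 447.89426551 -225.37467458   65.87433378] [-0.29417458  0.18323812 -1.5246183 ]
[ 447.34164532 -225.00356651  204.81144498] 13.79312457431731 49.98288240283728 [ 0.16069843  0.14969835 -1.69445049]
[] 31.25
[ 357  163   77   65 2885]
[387 163] [432. 324.] [416. 348.]
[433 181] [596. 354.] [584. 379.]
[405 227] [644. 136.] [634. 155.]
[357 206] [488. 104.] [473. 122.]
```

View pics/g2.png

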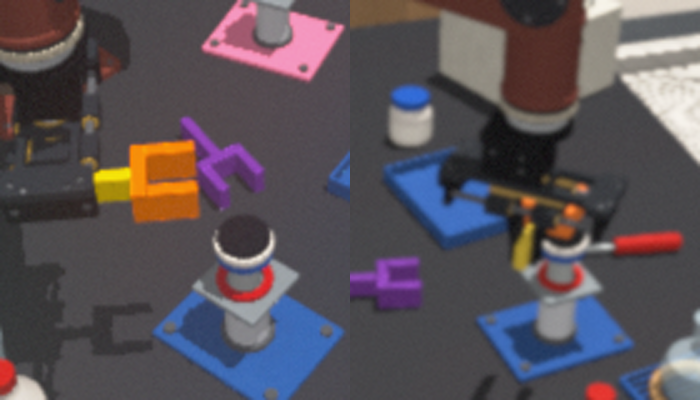

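The block is out and held level, and the red washer has dropped onto the flange with the sleeve still up. The tray centre is about (535,237), turned about 5°. Next: set the block down.

Run:
```python
from h import *
C=np.array([535,237.])
for ang in(-85,95):
    f=np.array([np.cos(np.radians(ang)),np.sin(np.radians(ang))]); R=Rd(*(-f)); P=C+45*f
    q=[r.inverse_kinematics([*P,z],R) for z in(200,-34)]
    print(ang,P,None if q[0] is None else np.round(q[0]),None if q[1] is None else np.round(q[1]))
    if q[0] is not None and q[1] is not None: break
else: raise SystemExit
r.movep([*P,190],R)
print(r.current_opening(),r.current_time_s())
r.move_linear([*P,-15],velocity=150,stop_force=12)
s=r.move_linear([*P,-36],velocity=15,stop_force=3); print(s,r.current_tcp_pos(),r.current_ft_force(),r.current_opening(),r.current_time_s())
a=r.grab_frame('scene'); save(a,'pl')
print([(np.round(m['uv']).tolist(),round(m['confidence'],2)) for m in r.mark_of(a,'stop')[:4]])
```

```text
-85 [538.92200842 192.17123859] [12.  5. 95. -0. 81.  7.] [ 12.  20. 104.  -0.  56.   7.]
13.45895739002967 32.925
True [538.83029474 192.08036567 -29.37255267] [-1.28204792 -0.22336537  4.83607249] 13.783238887363085 35.375
[([316.0, 203.0], 0.98), ([402.0, 189.0], 0.62)]
```

Run:
```python
from h import *
t=np.array(r.current_tcp_pos())
r.command_gripper(45); r.hold(.1); r.move_linear([t[0],t[1],180],velocity=180)
a=r.grab_frame('scene'); save(a,'pl2')
h=cv2.cvtColor(a['frame'],cv2.COLOR_RGB2HSV)
for n,lo,hi in(('orange',(8,150,120),(18,255,255)),('yellow',(24,150,100),(34,255,255))):
    m=cv2.inRange(h,lo,hi); m[:150]=0;m[235:]=0;m[:,:350]=0;m[:,440:]=0; ys,xs=np.where(m)
    if len(xs): print(n,len(xs),np.round(atz(*ray(a,(xs.mean(),ys.mean())),30)))
r.command_gripper(0)
R=Rd(.656,.755)
r.movep([552,-106,190],R)
print(r.current_opening(),r.current_ft_force())
r.move_linear([552,-106,142],velocity=120,stop_force=12)
s=r.move_linear([552,-106,85],velocity=20,stop_force=20); print(s,r.current_tcp_pos(),r.current_ft_force(),r.current_time_s())
```

```text
orange 284 [533. 273.  30.]
yellow 143 [537. 207.  30.]
0.4889485784736185 [-0.63048408 -0.27870556 -0.40815074]
True [ 552.04649355 -106.03843041   99.44092814] [-1.78975436  0.65478493  5.28931046] 42.4
```

Stopped at 99.44, exactly 36 mm below the rod's home reading. One confirming push, then retreat, check, and hand in.

Run:
```python
from h import *
s=r.move_linear([552,-106,85],velocity=8,stop_force=18); print(s,r.current_tcp_pos())
r.move_linear([552,-106,250],velocity=200); r.movep([450,50,300],Rd(.656,.755))
a=r.grab_frame('scene'); b=r.grab_frame('side')
for nm in('pad_top','stop','stop_grip'):
    for p in(a,b): print(nm,[(np.round(m['uv']).tolist(),round(m['confidence'],2)) for m in r.mark_of(p,nm)[:4]])
def pr(p,X):
    c=np.linalg.inv(np.array(p['extrinsics']))@np.append(X,1); K=np.array(p['intrinsics']); return np.round([K[0,0]*c[0]/-c[2]+K[0,2], K[1,1]*c[1]/c[2]+K[1,2]])
print('expected pad',pr(a,[552,-106,136]),pr(b,[552,-106,136]),'grip',pr(a,[539,192,23]),pr(b,[539,192,23]),r.current_time_s())
print(r.hand_in())
```

```text
True [ 552.05297463 -106.02267802   99.4532855 ]
pad_top [([325.0, 236.0], 0.88)]
pad_top [([322.0, 180.0], 0.68), ([362.0, 202.0], 0.66), ([252.0, 258.0], 0.57), ([232.0, 146.0], 0.55)]
stop [([406.0, 188.0], 0.76), ([318.0, 203.0], 0.57), ([404.0, 265.0], 0.37)]
stop [([295.0, 218.0], 0.85), ([313.0, 173.0], 0.67)]
stop_grip [([302.0, 184.0], 0.94), ([390.0, 203.0], 0.77), ([404.0, 187.0], 0.47)]
stop_grip [([322.0, 181.0], 0.9), ([268.0, 216.0], 0.7), ([360.0, 205.0], 0.48)]
expected pad [323. 234.] [360. 202.] grip [388. 199.] [324. 180.] 45.1167
the job is handed in; nothing more can be done
None
```

I collapsed the stand in the order asked, set the stop block down in the blue tray, and handed the job in at about 45 s: the rod and then the sleeve each reached their stop and took a second confirming push of roughly 20 N.

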